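# Cure the rocking corner of a jeweller's setting plate

### The job

Press down with a fingertip on the corners of the steel plate to find the one that rocks, then press that corner's brass shim leaf down fully flat. Leave the other three leaves standing as they are, do not lift, push away or tip the screwdriver, weight or jar, and finish clear of the jig.

Things in the scene. Friction and masses are not known exactly. Their poses are not given: they have to be found in the camera images.
- base: Blue painted base block of the jig, 136 x 216 x 30 mm (x, y, z), fixed to the bench; origin at the centre of its underside, on the bench top; its y runs along the long side. Its position and yaw change from run to run. All jig dimensions below are in its frame, z up from the bench.
- plate: Square bare-steel plate, 120 x 120 x 14 mm, over the middle of the base, on a sprung centre mount and four feet; origin at its middle, 45 mm above the bench, top face at 52 mm when level. It cannot be taken off or turned. It cannot be told by eye which corner rocks: pressed at the corner point, the rocking corner dips about 5 mm (about 4 N gets it to its stop, and it springs back level when let go); a firm corner gives less than 1.5 mm at 15 N.
- corner_a (a point): Place to press on the plate's far left corner (seen from the robot at zero yaw): on its top face, at x = 42, y = 42, z = 52 mm in the base's frame when level.
- corner_b (a point): Place to press on the plate's far right corner (seen from the robot at zero yaw): on its top face, at x = 42, y = -42, z = 52 mm in the base's frame when level.
- corner_c (a point): Place to press on the plate's near left corner (seen from the robot at zero yaw): on its top face, at x = -42, y = 42, z = 52 mm in the base's frame when level.
- corner_d (a point): Place to press on the plate's near right corner (seen from the robot at zero yaw): on its top face, at x = -42, y = -42, z = 52 mm in the base's frame when level.
- pad_a (a point): Middle of the top face of the brass paddle (28 x 30 x 4 mm) of the far left corner's shim leaf, beside that corner, beyond the plate's +y edge; when flat it lies at x = 42, y = 87, z = 35 mm in the base's frame, 5 mm above the base. While the leaf stands up its outer edge is at about y = 95, z = 55 mm, so a fingertip coming straight down on the flat position (x = 42, y = 86) presses it down.
- pad_b (a point): Middle of the top face of the brass paddle (28 x 30 x 4 mm) of the far right corner's shim leaf, beside that corner, beyond the plate's -y edge; when flat it lies at x = 42, y = -87, z = 35 mm in the base's frame, 5 mm above the base. While the leaf stands up its outer edge is at about y = -95, z = 55 mm, so a fingertip coming straight down on the flat position (x = 42, y = -86) presses it down.
- pad_c (a point): Middle of the top face of the brass paddle (28 x 30 x 4 mm) of the near left corner's shim leaf, beside that corner, beyond the plate's +y edge; when flat it lies at x = -42, y = 87, z = 35 mm in the base's frame, 5 mm above the base. While the leaf stands up its outer edge is at about y = 95, z = 55 mm, so a fingertip coming straight down on the flat position (x = -42, y = 86) presses it down.
- pad_d (a point): Middle of the top face of the brass paddle (28 x 30 x 4 mm) of the near right corner's shim leaf, beside that corner, beyond the plate's -y edge; when flat it lies at x = -42, y = -87, z = 35 mm in the base's frame, 5 mm above the base. While the leaf stands up its outer edge is at about y = -95, z = 55 mm, so a fingertip coming straight down on the flat position (x = -42, y = -86) presses it down.
- leaf_a (a joint): Hinge of the far left corner's brass shim leaf, rad: 0 = standing up as made (sloping up and outward at 0.36 rad), 0.36 = flat; it starts between 0 and 0.05. The hinge lies under the plate, along x at y = 44, z = 28 mm. It is stiff (about 3 to 6 N at the paddle) and stays where it is left. At the rocking corner it goes down flat and fills the gap under the plate, which then no longer rocks; at a firm corner there is no gap, and it jams at about 0.17.
- leaf_b (a joint): Hinge of the far right corner's brass shim leaf, rad: 0 = standing up as made (sloping up and outward at 0.36 rad), 0.36 = flat; it starts between 0 and 0.05. The hinge lies under the plate, along x at y = -44, z = 28 mm. It is stiff (about 3 to 6 N at the paddle) and stays where it is left. At the rocking corner it goes down flat and fills the gap under the plate, which then no longer rocks; at a firm corner there is no gap, and it jams at about 0.17.
- leaf_c (a joint): Hinge of the near left corner's brass shim leaf, rad: 0 = standing up as made (sloping up and outward at 0.36 rad), 0.36 = flat; it starts between 0 and 0.05. The hinge lies under the plate, along x at y = 44, z = 28 mm. It is stiff (about 3 to 6 N at the paddle) and stays where it is left. At the rocking corner it goes down flat and fills the gap under the plate, which then no longer rocks; at a firm corner there is no gap, and it jams at about 0.17.
- leaf_d (a joint): Hinge of the near right corner's brass shim leaf, rad: 0 = standing up as made (sloping up and outward at 0.36 rad), 0.36 = flat; it starts between 0 and 0.05. The hinge lies under the plate, along x at y = -44, z = 28 mm. It is stiff (about 3 to 6 N at the paddle) and stays where it is left. At the rocking corner it goes down flat and fills the gap under the plate, which then no longer rocks; at a firm corner there is no gap, and it jams at about 0.17.
- driver: Screwdriver with a red handle, 160 mm long, 26 mm thick, lying loose beyond the jig; origin under its middle, x along it. Leave alone.
- weight: Small brass weight, 32 mm across and 38 mm high, standing loose beside one end of the jig; origin under its centre. Leave alone.
- jar: White jar with a red cap, 38 mm across and 42 mm high, standing loose beside one end of the jig; origin under its centre. Leave alone.

How it is judged (in metres and radians):
On the way, in this order (a step that is already met when the one before it is completed fails the run):
1. The rocking corner of the plate has been found: pressed with the fingers, it has dipped by more than 3 mm (z of any of corner_a, corner_b, corner_c, corner_d in the frame of base below 0.049 m and contact force between the fingers and plate above 0.5 N), for 0.05 s.
2. That corner's shim leaf has been pressed flat (value of joint any of leaf_a, leaf_b, leaf_c, leaf_d above 0.31 rad), for 0.1 s.
At the end, for the whole second after the job is handed in: The rocking corner's leaf is flat (its joint above 0.31 rad; only that corner's leaf can get there), the other three leaves still stand (each below 0.11 rad), and the plate is level within 0.02 rad (((value of joint leaf_a above 0.31 rad and value of joint each of leaf_b, leaf_c, leaf_d below 0.11 rad) or (value of joint leaf_b above 0.31 rad and value of joint each of leaf_a, leaf_c, leaf_d below 0.11 rad) or (value of joint leaf_c above 0.31 rad and value of joint each of leaf_a, leaf_b, leaf_d below 0.11 rad) or (value of joint leaf_d above 0.31 rad and value of joint each of leaf_a, leaf_b, leaf_c below 0.11 rad)) and angle between plate's own z axis and vertical below 0.02 rad); the robot touches nothing.
It fails at once if The driver is lifted, pushed or tipped (moved more than 15 mm, or tilted more than 0.5 rad from how it stood) (distance of driver from where it was at the start of the episode above 0.015 m or angle between driver's own z axis and vertical above 0.5 rad).
It fails at once if The weight is lifted, pushed or tipped (moved more than 15 mm, or tilted more than 0.5 rad from how it stood) (distance of weight from where it was at the start of the episode above 0.015 m or angle between weight's own z axis and vertical above 0.5 rad).
It fails at once if The jar is lifted, pushed or tipped (moved more than 15 mm, or tilted more than 0.5 rad from how it stood) (distance of jar from where it was at the start of the episode above 0.015 m or angle between jar's own z axis and vertical above 0.5 rad).
It also fails if it takes over 45 s, if anything falls off the work surface, if the arm or the gripper's body presses on something with over 40 N, if the wrist force passes 120 N, or if a joint passes its speed limit or range.

### The arm

A 6-joint arm with a two-finger parallel gripper is mounted at the origin on the work surface. World frame = base frame: x ahead of the robot, y to its left, z up, the work surface at z = 0. Lengths are in m, angles in degrees, forces in N, time in s.
With the tool pointing down it reaches from about 0.25 to 0.725 m from the base axis. Payload 9.7 kg.
Tool frame: the origin (TCP) lies midway between the tips of the shut fingers; the grasp point (between the pads) lies 19 mm behind it; z points along the fingers, y is the line along which they close (so a half turn about z gives the same grasp; the last joint's range is limited). The gripper opens to 85 mm and grips with 20 to 120 N. Pads are 22 mm wide; open, the fingers measure 114 mm over their backs; the gripper's body (76 mm by 85 mm) begins 54 mm behind the grasp point. The pads swing forward as they close: fully open they stand 13 mm farther back than shut.
Start: joints at [74.427, 4.979, 10.078, 95.1, 0, 90], TCP at [0.148, 0.53, 0.231] pointing down, gripper open.
Joint ranges: [-179.16, 179.16], [-48.56, 103.87], [-65.8, 70.77], [-126.05, 130.52], [-82.76, 87.17], [-180, 180]. Speed limits (degrees/s): [127.2, 127.2, 147.25, 180, 180, 180].

### API

Orientations are given as [roll, pitch, yaw] about the fixed x, y, z axes, in that order (R = Rz(yaw) Ry(pitch) Rx(roll)).
In Python, from workcell import bot gives the robot as it stands.
- The arm moves only by the shell command python3 -m crank 'ROWS' [FORCE]. ROWS is JSON, a list of rows, each an object with "gripper": the finger opening in mm, from 0 to 85.4; "travel": the shift along the tool's x, y, z in mm, a list of three; "twist": the turn, a rotation vector about the tool's x, y, z in rad, a list of three. In form: [{"gripper": gripper, "travel": [tx, ty, tz], "twist": [rx, ry, rz]}, ...]. A call has 1 to 12 rows; each row shifts and turns the commanded pose from where the row before left it, along the tool's axes as they then stand; what a row does not reach is not made up. A row lasts 1/8 s, in which the tool goes at most 62.5 mm and 10.7 degrees, less where a joint would pass 70% of its speed; a pose out of reach is approached as far as the arm can. A call is refused whole if a number of a shift passes 62.5 or a number of a turn 0.188, either way. A call with a gripper value outside its range is refused whole. The fingers move at their own pace and stop on an object; FORCE is the grip in N (left out, the last holds). Time passes only in rows, so rows that do not move let the fingers close. It gives the time, the measured TCP pose, the force, the opening and the grip force at its end, in the units of the state.
- bot.get_obs(): the state, without advancing time (a new reading comes with each control period).
- bot.camera(name): name is "scene" or "top"; returns the picture (384x512x3 uint8, red, green, blue); there is no depth.
- bot.calibration(name): a dict with "vfov" (degrees; the focal length in pixels is half the picture's height over the tangent of half this angle, whatever the lens; pixels are square), "cx", "cy" (the principal point, pixels), "camera_from_world" (4x4, takes a point from world to camera coordinates). Camera axes: x right, y down, z forward; pixel columns grow to the right and rows downward; lengths in m; the calibration is good to about 2 mm. A picture is of the moment at which its call begins. calibration takes no time and is no camera call.
- bot.job_done(): hands the job in; it is judged then, once.
The state is a dict: "time": time; "q": joint angles; "qd": joint speeds; "joint_efforts": joint torques, N m; "ee_pos": TCP position; "tcp_rot": TCP orientation; "wrist_force": force on the tool from outside, world axes, zero at the start; "torque": the same for the moment, N m; "opening": finger opening in m; "grasp_force": force on a finger pad.
Only numpy, scipy, OpenCV 4.12 (cv2) and the standard library are available. Lean on these libraries where they do the work, as an engineer would, in place of code of your own. Each camera call takes 0.05 s, during which the arm holds its last target. There are 200 camera calls.

## Working session

There is one attempt and no reset: what is moved stays moved. The work goes in short steps, Python scripts to look and compute and a shell command to move; the robot and the scene stay as the last step left them, time stands still between calls to the robot, and variables do not carry over. Pictures are saved under pics/ and viewed, at most 10 in all, crops included, and the job is handed in when it is done.

```bash
mkdir -p pics; python3 - <<'E'
from workcell import bot
import cv2,numpy as np
for n in("scene","top"):
    im=bot.camera(n); cv2.imwrite(f"pics/{n}0.png",im[:,:,::-1]); c=bot.calibration(n); print(n,c["vfov"],c["cx"],c["cy"],np.round(c["camera_from_world"],3).tolist())
o=bot.get_obs();print({k:np.round(v,3).tolist() for k,v in o.items()})
E
```

```text
scene 55.079819575006326 260.329755795956 191.19355980818486 [[0.806, 0.592, 0.019, -0.494], [0.43, -0.563, -0.706, -0.158], [-0.407, 0.577, -0.708, 1.087], [0.0, 0.0, 0.0, 1.0]]
top 50.34921182013598 248.8567091006619 190.7535035498242 [[0.019, -0.999, 0.032, 0.04], [-0.998, -0.021, -0.062, 0.571], [0.063, -0.031, -0.998, 1.046], [0.0, 0.0, 0.0, 1.0]]
{'time': 0.1, 'q': [74.428, 5.007, 10.039, 95.1, 0.001, 90.0], 'qd': [-0.025, 0.006, 0.203, -0.006, -0.039, 0.0], 'joint_efforts': [-0.0, -52.156, 46.565, 0.016, -0.0, 0.0], 'ee_pos': [0.148, 0.53, 0.231], 'tcp_rot': [-179.932, -0.001, 164.427], 'wrist_force': [-0.585, 0.203, -0.353], 'torque': [0.015, 0.0, 0.037], 'grasp_force': 0.0, 'opening': 0.085}
```

View pics/top0.png

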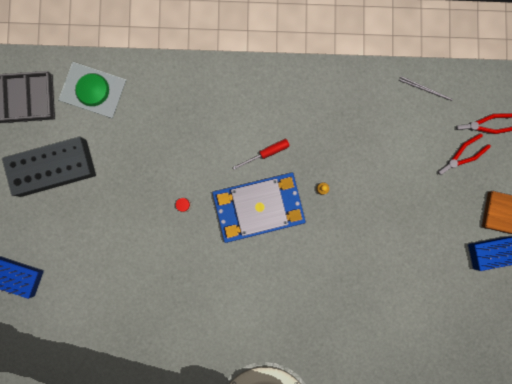

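View pics/scene0.png

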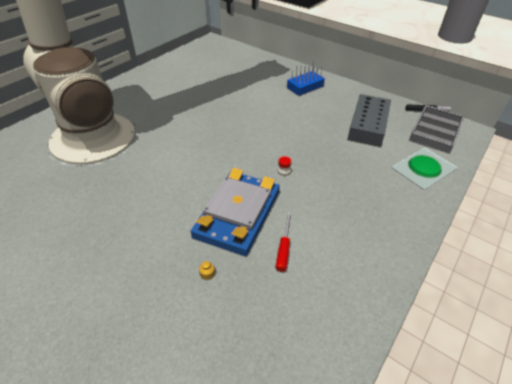

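The top view shows the jig at (258,208), the jar at (182,205), the weight at (322,188) and the driver at (262,153). I'll compute the base pose next.

```bash
cat > h.py <<'E'
import cv2,numpy as np
from workcell import bot
def cast(n,p,z):
    c=bot.calibration(n);T=np.array(c["camera_from_world"]);f=192/np.tan(np.radians(c["vfov"]/2))
    d=T[:3,:3].T@np.array([(p[0]-c["cx"])/f,(p[1]-c["cy"])/f,1]);o=-T[:3,:3].T@T[:3,3]
    return (o+d*(z-o[2])/d[2])
E
python3 - <<'E'
from h import *
for n,box,dot in(("top",(205,165,315,250),(260,207)),("scene",(180,155,290,262),(237,199))):
    im=cv2.imread(f"pics/{n}0.png");h=cv2.cvtColor(im,cv2.COLOR_BGR2HSV)
    m=cv2.inRange(h,(100,120,50),(125,255,255));k=np.zeros_like(m);k[box[1]:box[3],box[0]:box[2]]=255
    pts=cv2.findNonZero(m&k);hull=cv2.convexHull(pts)
    W=np.array([cast(n,p[0],0.03)[:2]*1000 for p in hull],np.float32)
    (c,s,a)=cv2.minAreaRect(W);print(n,"base",c,s,a,cv2.boxPoints((c,s,a)).round().tolist())
    y=cv2.inRange(h,(10,120,120),(35,255,255));N,l,st,ce=cv2.connectedComponentsWithStats(y)
    for i in range(1,N):
        if st[i,4]>25 and np.hypot(*(ce[i]-dot))<90: print(ce[i].round(1),st[i,4],(cast(n,ce[i],.052)*1000).round(1))
    r=cv2.inRange(h,(0,150,100),(6,255,255))|cv2.inRange(h,(174,150,100),(180,255,255));N,l,st,ce=cv2.connectedComponentsWithStats(r)
    for i in range(1,N):
        if st[i,4]>40 and np.hypot(*(ce[i]-dot))<110: print("red",ce[i].round(1),st[i,4],(cast(n,ce[i],.03)*1000).round(1))
E
```

```text
top base (528.2825927734375, 26.024330139160156) (133.7367401123047, 214.0916290283203) 14.848573684692383 [[436.0, 112.0], [491.0, -95.0], [620.0, -60.0], [565.0, 147.0]]
[285.8 183.2] 125 [589.2 -40.7  52. ]
[323.2 188. ] 101 [ 579.  -135.9   52. ]
[224.1 198.2] 138 [547.9 114.2  52. ]
[259.3 206.7] 62 [528.4  25.5  52. ]
[294.  215.2] 128 [508.7 -62.3  52. ]
[232.  230.5] 140 [467.7  92.5  52. ]
red [274.3 148.3] 250 [681.1 -12.2  30. ]
red [182.3 204.3] 150 [531.2 221.1  30. ]
scene base (533.654541015625, 16.272132873535156) (137.51539611816406, 225.87576293945312) 14.665213584899902 [[439.0, 108.0], [496.0, -110.0], [629.0, -76.0], [572.0, 143.0]]
[235.4 173.5] 110 [468.8  89.5  52. ]
[267.  182.5] 116 [549.7 110.9  52. ]
[237.1 199. ] 51 [526.9  24.2  52. ]
[205.3 219.9] 116 [511.3 -66.9  52. ]
[240.2 231.5] 120 [591.9 -46.3  52. ]
[206.1 268.5] 171 [ 596.1 -157.9   52. ]
red [284.4 161.6] 114 [527.  223.7  30. ]
red [282.7 254.1] 336 [688.8 -26.1  30. ]
```

```bash
python3 -m crank '[{"gripper":0,"travel":[0,0,0],"twist":[0,0,0.1733]},{"gripper":0,"travel":[0,0,0],"twist":[0,0,0.1733]},{"gripper":0,"travel":[0,0,0],"twist":[0,0,0.1733]},{"gripper":0,"travel":[0,0,0],"twist":[0,0,0.1733]},{"gripper":0,"travel":[0,0,0],"twist":[0,0,0.1733]},{"gripper":0,"travel":[0,0,0],"twist":[0,0,0.1733]},{"gripper":0,"travel":[0,0,0],"twist":[0,0,0]}]' 20
python3 -m crank '[{"gripper":0,"travel":[-45,23,0],"twist":[0,0,0]},{"gripper":0,"travel":[-45,23,0],"twist":[0,0,0]},{"gripper":0,"travel":[-45,23,0],"twist":[0,0,0]},{"gripper":0,"travel":[-45,23,0],"twist":[0,0,0]},{"gripper":0,"travel":[-45,23,0],"twist":[0,0,0]},{"gripper":0,"travel":[-45,23,0],"twist":[0,0,0]},{"gripper":0,"travel":[-45,23,0],"twist":[0,0,0]},{"gripper":0,"travel":[-45,23,0],"twist":[0,0,0]},{"gripper":0,"travel":[-45,23,0],"twist":[0,0,0]},{"gripper":0,"travel":[-45,23,0],"twist":[0,0,0]},{"gripper":0,"travel":[-45,23,0],"twist":[0,0,0]},{"gripper":0,"travel":[0,0,0],"twist":[0,0,0]}]'
cat >> h.py <<'E'
def rel():
    o=bot.get_obs();p=np.array(o["ee_pos"])*1000;a=np.radians(14.8);d=p[:2]-[528.4,25.5]
    bx=d[0]*np.cos(a)+d[1]*np.sin(a);by=-d[0]*np.sin(a)+d[1]*np.cos(a)
    print("t",o["time"],"base x,y",bx.round(1),by.round(1),"z",p[2].round(1),"rot",np.round(o["tcp_rot"],1),"F",np.round(o["wrist_force"],1),"open",o["opening"])
E
python3 -c "from h import *;rel()"
```

```text
time: 0.98
ee_pos: [0.1476, 0.5297, 0.2309]
tcp_rot: [-180.0, 0.0, 104.9]
wrist_force: [-0.1, -1.4, -0.1]
opening: -0.0001
grasp_force: 0.0
time: 2.48
ee_pos: [0.5205, 0.1138, 0.2303]
tcp_rot: [-179.9, 0.0, 104.9]
wrist_force: [0.0, -0.8, -0.2]
opening: -0.0001
grasp_force: 0.0
t 2.475 base x,y 14.9 87.4 z 230.3 rot [-179.9    0.   104.9] F [ 0.  -0.8 -0.2] open -5.488852220679964e-05
```

```bash
python3 -m crank '[{"gripper":0,"travel":[-45,27,0],"twist":[0,0,0]},{"gripper":0,"travel":[0,0,50],"twist":[0,0,0]},{"gripper":0,"travel":[0,0,50],"twist":[0,0,0]},{"gripper":0,"travel":[0,0,50],"twist":[0,0,0]},{"gripper":0,"travel":[0,0,14],"twist":[0,0,0]},{"gripper":0,"travel":[0,0,0],"twist":[0,0,0]},{"gripper":0,"travel":[0,0,0],"twist":[0,0,0]}]'; python3 - <<'E'
from h import *
rel();cv2.imwrite("pics/s1.png",cv2.resize(bot.camera("scene")[130:290,150:330,::-1],None,fx=3,fy=3))
E
```

```text
time: 3.35
ee_pos: [0.5579, 0.08, 0.0698]
tcp_rot: [179.8, 0.0, 104.9]
wrist_force: [0.1, 0.4, -0.4]
opening: -0.0002
grasp_force: 0.0
t 3.35 base x,y 42.4 45.2 z 69.8 rot [179.8   0.  104.9] F [ 0.1  0.4 -0.4] open -0.0001616022274470172
```

View pics/s1.png

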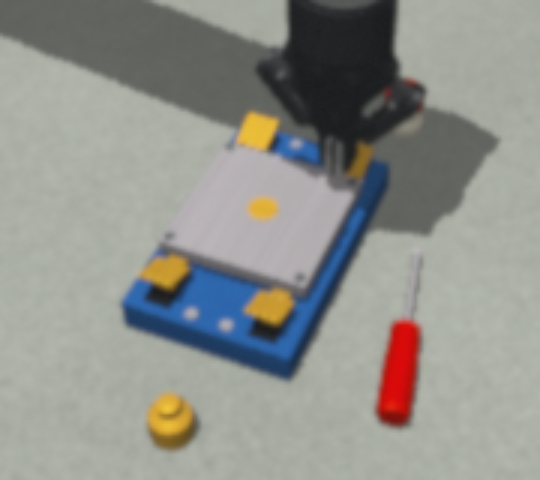

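The picture shows the shut fingertip over corner a, at crop (338,180), clear of leaf a. I'll press down in small steps.

```bash
python3 -m crank '[{"gripper":0,"travel":[-3,0,8],"twist":[0,0,0]},{"gripper":0,"travel":[0,0,7],"twist":[0,0,0]},{"gripper":0,"travel":[0,0,0],"twist":[0,0,0]},{"gripper":0,"travel":[0,0,0],"twist":[0,0,0]}]'; python3 -m crank '[{"gripper":0,"travel":[0,0,2],"twist":[0,0,0]},{"gripper":0,"travel":[0,0,0],"twist":[0,0,0]},{"gripper":0,"travel":[0,0,0],"twist":[0,0,0]}]';python3 -m crank '[{"gripper":0,"travel":[0,0,2],"twist":[0,0,0]},{"gripper":0,"travel":[0,0,0],"twist":[0,0,0]},{"gripper":0,"travel":[0,0,0],"twist":[0,0,0]}]'
```

```text
time: 3.9
ee_pos: [0.5573, 0.0767, 0.0521]
tcp_rot: [-180.0, -0.0, 104.8]
wrist_force: [0.3, -0.4, 0.1]
opening: -0.0002
grasp_force: 0.0
time: 4.28
ee_pos: [0.5574, 0.0767, 0.0515]
tcp_rot: [180.0, 0.0, 104.9]
wrist_force: [-4.0, -0.5, 10.3]
opening: -0.0003
grasp_force: 5.2
time: 4.65
ee_pos: [0.5576, 0.0768, 0.0511]
tcp_rot: [179.9, 0.0, 104.9]
wrist_force: [-10.4, -1.2, 22.5]
opening: -0.0001
grasp_force: 11.3
```

```bash
python3 -m crank '[{"gripper":0,"travel":[0,0,-20],"twist":[0,0,0]},{"gripper":0,"travel":[0,-42,0],"twist":[0,0,0]},{"gripper":0,"travel":[0,-42,0],"twist":[0,0,0]},{"gripper":0,"travel":[0,0,0],"twist":[0,0,0]},{"gripper":0,"travel":[0,0,12],"twist":[0,0,0]},{"gripper":0,"travel":[0,0,4],"twist":[0,0,0]},{"gripper":0,"travel":[0,0,0],"twist":[0,0,0]},{"gripper":0,"travel":[0,0,0],"twist":[0,0,0]}]'; python3 -m crank '[{"gripper":0,"travel":[0,0,2],"twist":[0,0,0]},{"gripper":0,"travel":[0,0,0],"twist":[0,0,0]},{"gripper":0,"travel":[0,0,0],"twist":[0,0,0]}]'; python3 -c "from h import *;rel()"
```

```text
time: 5.65
ee_pos: [0.4765, 0.0553, 0.0519]
tcp_rot: [-180.0, -0.0, 104.9]
wrist_force: [-1.8, 1.3, 1.6]
opening: 0.0
grasp_force: 0.9
time: 6.02
ee_pos: [0.4765, 0.0554, 0.0514]
tcp_rot: [180.0, -0.0, 104.9]
wrist_force: [-6.6, 0.3, 14.1]
opening: -0.0
grasp_force: 7.0
t 6.025 base x,y -42.6 42.1 z 51.4 rot [180.   -0.  104.9] F [-6.6  0.3 14.1] open -2.4727980701304652e-05
```

C is firm too. Next is d, at tool x -84.

```bash
python3 -m crank '[{"gripper":0,"travel":[0,0,-18],"twist":[0,0,0]},{"gripper":0,"travel":[-42,0,0],"twist":[0,0,0]},{"gripper":0,"travel":[-42,0,0],"twist":[0,0,0]},{"gripper":0,"travel":[0,0,0],"twist":[0,0,0]},{"gripper":0,"travel":[0,0,12],"twist":[0,0,0]},{"gripper":0,"travel":[0,0,4],"twist":[0,0,0]},{"gripper":0,"travel":[0,0,0],"twist":[0,0,0]},{"gripper":0,"travel":[0,0,0],"twist":[0,0,0]}]'; python3 -m crank '[{"gripper":0,"travel":[0,0,2],"twist":[0,0,0]},{"gripper":0,"travel":[0,0,0],"twist":[0,0,0]},{"gripper":0,"travel":[0,0,0],"twist":[0,0,0]}]'; python3 -c "from h import *;rel()"
```

```text
time: 7.02
ee_pos: [0.4978, -0.0255, 0.0524]
tcp_rot: [180.0, -0.0, 104.9]
wrist_force: [0.8, 0.1, 0.5]
opening: 0.0002
grasp_force: 0.0
time: 7.4
ee_pos: [0.4979, -0.0259, 0.0505]
tcp_rot: [180.0, -0.0, 104.9]
wrist_force: [1.1, 1.0, 1.6]
opening: -0.0
grasp_force: 0.7
t 7.4 base x,y -42.6 -41.9 z 50.5 rot [180.   -0.  104.9] F [1.1 1.  1.6] open -3.46800973860301e-05
```

D yields softly, so I'll press on.

```bash
python3 -m crank '[{"gripper":0,"travel":[0,0,2],"twist":[0,0,0]},{"gripper":0,"travel":[0,0,2],"twist":[0,0,0]},{"gripper":0,"travel":[0,0,0],"twist":[0,0,0]},{"gripper":0,"travel":[0,0,0],"twist":[0,0,0]}]'; python3 -m crank '[{"gripper":0,"travel":[0,0,2],"twist":[0,0,0]},{"gripper":0,"travel":[0,0,0],"twist":[0,0,0]},{"gripper":0,"travel":[0,0,0],"twist":[0,0,0]}]'
```

```text
time: 7.9
ee_pos: [0.498, -0.026, 0.0473]
tcp_rot: [179.9, 0.0, 104.9]
wrist_force: [-4.2, 1.2, 11.2]
opening: -0.0
grasp_force: 5.8
time: 8.28
ee_pos: [0.4981, -0.026, 0.047]
tcp_rot: [179.9, 0.0, 104.8]
wrist_force: [-10.8, 1.1, 25.9]
opening: -0.0004
grasp_force: 13.2
```

Corner d rocks: it dipped 5 mm. Next I'll rise, move 44 mm outward and press leaf d.

```bash
python3 -m crank '[{"gripper":0,"travel":[0,0,-30],"twist":[0,0,0]},{"gripper":0,"travel":[-44,0,0],"twist":[0,0,0]},{"gripper":0,"travel":[0,0,0],"twist":[0,0,0]},{"gripper":0,"travel":[0,0,14],"twist":[0,0,0]},{"gripper":0,"travel":[0,0,5],"twist":[0,0,0]},{"gripper":0,"travel":[0,0,5],"twist":[0,0,0]},{"gripper":0,"travel":[0,0,5],"twist":[0,0,0]},{"gripper":0,"travel":[0,0,5],"twist":[0,0,0]},{"gripper":0,"travel":[0,0,0],"twist":[0,0,0]},{"gripper":0,"travel":[0,0,0],"twist":[0,0,0]}]'; python3 -c "from h import *;rel()"
```

```text
time: 9.52
ee_pos: [0.5089, -0.0684, 0.0401]
tcp_rot: [-180.0, -0.0, 104.9]
wrist_force: [-0.1, 0.1, 1.3]
opening: -0.0002
grasp_force: 0.0
t 9.525 base x,y -42.8 -85.8 z 40.1 rot [-180.    -0.   104.9] F [-0.1  0.1  1.3] open -0.0002065458810867135
```

```bash
python3 -m crank '[{"gripper":0,"travel":[0,0,3],"twist":[0,0,0]},{"gripper":0,"travel":[0,0,2],"twist":[0,0,0]},{"gripper":0,"travel":[0,0,0],"twist":[0,0,0]},{"gripper":0,"travel":[0,0,0],"twist":[0,0,0]}]'; python3 -m crank '[{"gripper":0,"travel":[0,0,2],"twist":[0,0,0]},{"gripper":0,"travel":[0,0,0],"twist":[0,0,0]},{"gripper":0,"travel":[0,0,0],"twist":[0,0,0]}]'
```

```text
time: 10.02
ee_pos: [0.5089, -0.0684, 0.0351]
tcp_rot: [-180.0, -0.0, 104.9]
wrist_force: [-0.3, -0.7, -0.5]
opening: 0.0002
grasp_force: 0.0
time: 10.4
ee_pos: [0.5091, -0.0684, 0.0346]
tcp_rot: [180.0, 0.0, 104.9]
wrist_force: [-4.8, 0.8, 12.4]
opening: -0.0
grasp_force: 6.1
```

```bash
python3 -m crank '[{"gripper":0,"travel":[0,0,2],"twist":[0,0,0]},{"gripper":0,"travel":[0,0,0],"twist":[0,0,0]},{"gripper":0,"travel":[0,0,0],"twist":[0,0,0]}]'; python3 -m crank '[{"gripper":0,"travel":[0,0,-30],"twist":[0,0,0]},{"gripper":0,"travel":[0,0,-50],"twist":[0,0,0]},{"gripper":0,"travel":[0,0,-50],"twist":[0,0,0]},{"gripper":0,"travel":[0,0,-50],"twist":[0,0,0]},{"gripper":0,"travel":[-50,-20,0],"twist":[0,0,0]},{"gripper":0,"travel":[-50,-20,0],"twist":[0,0,0]},{"gripper":0,"travel":[-50,-20,0],"twist":[0,0,0]},{"gripper":0,"travel":[-50,-20,0],"twist":[0,0,0]},{"gripper":0,"travel":[0,0,0],"twist":[0,0,0]},{"gripper":0,"travel":[0,0,0],"twist":[0,0,0]},{"gripper":0,"travel":[0,0,0],"twist":[0,0,0]}]'; python3 - <<'E'
from h import *
rel();cv2.imwrite("pics/s2.png",cv2.resize(bot.camera("scene")[130:290,150:330,::-1],None,fx=3,fy=3))
E
```

```text
time: 10.78
ee_pos: [0.5094, -0.0684, 0.0341]
tcp_rot: [179.9, 0.0, 104.9]
wrist_force: [-10.1, 1.0, 25.4]
opening: 0.0001
grasp_force: 12.4
time: 12.15
ee_pos: [0.4833, -0.2813, 0.2114]
tcp_rot: [180.0, -0.0, 104.9]
wrist_force: [0.0, -0.1, -0.3]
opening: -0.0001
grasp_force: 0.0
t 12.15 base x,y -122.0 -285.1 z 211.4 rot [180.   -0.  104.9] F [ 0.  -0.1 -0.3] open -0.00012750092574445785
```

View pics/s2.png

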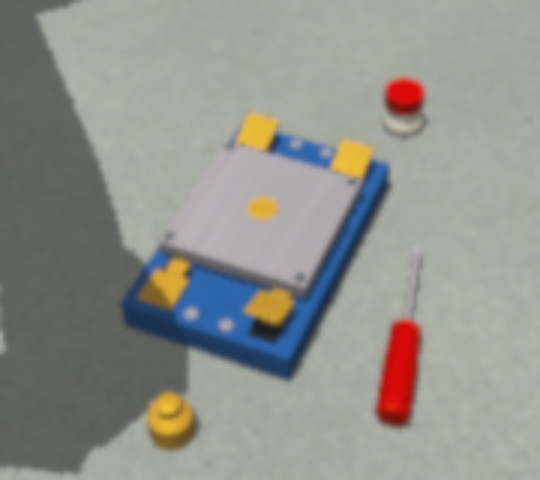

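Leaf d at crop (165,285) lies flat on the base. The other three leaves stand, and the weight, jar and driver have not moved. The arm is clear of the jig.

```bash
python3 -c "from workcell import bot;print(bot.job_done())"
```

```text
the job is handed in; nothing more can be done
None
```

Corner d (near right) was the one that rocked, dipping about 5 mm (a and c were firm; b was not pressed); its leaf is pressed flat, the other three still stand, the driver, weight and jar look unmoved, and the job is handed in with the arm clear of the jig (no verdict was returned).

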